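# Get a fresh battery out of the push-slide dispenser

### The arm

A 7-joint arm with a two-finger parallel gripper is mounted at the origin on a cart in front of the work surface, level with it; the furniture and walls round the work are solid. World frame = base frame: x ahead of the robot, y to its left, z up, the work surface at z = 0. Lengths are in m, angles in rad, forces in N, time in s.
With the tool pointing down it reaches from about 0.4 to 0.9 m from the base axis. Payload 5.5 kg.
Tool frame: the origin (TCP) lies midway between the tips of the shut fingers; the grasp point (between the pads) lies 19 mm behind it (manip.grip_depth is the distance from the TCP to the grasp point, in m); z points along the fingers, y is the line along which they close (so a half turn about z gives the same grasp; the last joint's range is limited). The gripper opens to 92 mm and grips with 3 to 60 N. Pads are 19 mm wide; open, the fingers measure 130 mm over their backs; the gripper's body (75 mm by 190 mm) begins 47 mm behind the grasp point.
Start: joints at [1.547, 0.501, -0.427, 1.55, 0.221, 1.138, -0.21], TCP at [0.184, -0.623, 0.227] pointing down, gripper open.
Joint ranges: [-2.88, 2.88], [-0.31, 2.03], [-1.54, 1.56], [0.2, 2.42], [-1.41, 4.55], [0.19, 2.02], [-2.57, 2.57]. Speed limits (rad/s): [2.57, 2.57, 3.14, 3.14, 3.14, 3.14, 3.14].

### API

Orientations are given as a unit quaternion [x, y, z, w].
In Python, from bench import manip, effector, viewer gives the robot as it stands. Calls block until the motion is done:
- manip.move_pose(position, orientation): joint-space move of the TCP to a pose.
- manip.servo_line(position, ori=None, vel=0.15): straight line of the TCP; ori=None keeps the orientation; vel is the mean speed in m/s.
- manip.movej(angles): joint-space move.
- effector.open_jaws() and effector.close(f_grip=None): open the fingers fully, or close them until they stop; f_grip is the grip in N (None keeps the last).
- manip.sleep(seconds).
- manip.solve_ik(position, orientation): joint angles nearest the present ones, or None.
- viewer.get_image(name): name is "side" or "top"; returns the picture (420x560x3 uint8, red, green, blue); there is no depth.
- viewer.get_calibration(name): a dict with "vfov" (degrees; the focal length in pixels is half the picture's height over the tangent of half this angle, whatever the lens; pixels are square), "cx", "cy" (the principal point, pixels), "eye" and "attitude" of the camera in the world. Camera axes: x right, y down, z forward; pixel columns grow to the right and rows downward; lengths in m; the calibration is good to about 2 mm. A picture is of the moment at which its call begins. get_calibration takes no time and is no camera call.
A pose or a line that the arm cannot do raises manip.PlanningError and nothing moves.
- manip.hand_in(): hands the job in; it is judged then, once.
Readings, each from a call of its own:
- manip.current_clock(): time.
- manip.current_q(): joint angles.
- manip.current_joint_velocities(): joint speeds.
- manip.current_tau(): joint torques, N m.
- manip.current_tool_pos(): TCP position.
- manip.current_tcp_rot(): TCP orientation.
- manip.current_force(): force on the tool from outside, world axes, zero at the start.
- manip.current_wrist_torque(): the same for the moment, N m.
- manip.current_finger_gap(): finger opening in m.
- manip.current_gripper_force(): force on a finger pad.
Only numpy, scipy, OpenCV 4.12 (cv2) and the standard library are available. Lean on these libraries where they do the work, as an engineer would, in place of code of your own. Each camera call takes 0.05 s, during which the arm holds its last target. There are 200 camera calls.

### The job

Push the battery dispenser's sprung button fully home once, so that one battery rolls out into its trough, and let the button spring back. Then lay that battery flat in the small steel parts tray, leaving the other two in the magazine and everything else on the table undisturbed.

Things in the scene. Friction and masses are not known exactly. Their poses are not given: they have to be found in the camera images.
- dispenser: grey battery dispenser, fixed on suction feet. Its +x is the push direction: button at -x, guide housing 30 mm high from x = -48 mm, upright magazine (24 x 61 mm, 64 high) at 0, then chute and open trough to x = 115. Origin on the table under the magazine's centre. Three batteries lie stacked in it along its y, the lowest on a floor 12 mm up; feet reach y = +-49
- slide (a joint): push slide in m: 0 = out, 0.020 = fully in, against its stop; moves along the dispenser's +x. Spring 3 N at the start, 7 N at the end; springs back when let go. From about 15 mm on the lowest battery is past a 1.6 mm hump and rolls down the chute; the stack drops a place when the slide has sprung back, so each further push brings out another
- button_face (a point): centre of the face of the slide's black round palm button (36 mm across, 13 mm thick, on a 9 mm rod), which looks to the dispenser's -x; 92 mm from the magazine's centre with the slide out, 20 mm above the table; moves with the slide, its axes are the dispenser's
- trough (a point): point on the trough floor under a dispensed battery's resting place (it lies along the dispenser's y), 4.5 mm above the table, 104 mm along +x from the magazine's centre. Fences 53 mm apart, 16.5 high. Two end stops 17 mm high at x = 112 to 115 with a finger gap 34 mm wide between them; floor slopes 2.5 degrees, 6 mm up at x = 65. Axes as the dispenser's
- cell_0: lowest battery of the magazine at the start, the one that comes out: black and yellow cylinder 15 mm in diameter, 50 mm long along its own y, 23 g. Origin 7.3 mm from its axis (at its underside at the start; the body rolls, so this point goes round the axis)
- cell_axis (a point): centre of the lowest battery, on its axis; its y runs along the battery
- second_axis (a point): centre of the second battery of the stack (the same kind), which stays in the magazine
- top_axis (a point): centre of the top battery of the stack (the same kind), which stays in the magazine
- parts_tray: small open steel parts tray on rubber feet, loose, 0.3 kg: 116 mm along its x, 80 mm along its y, 16 mm high; inside 112 x 76 mm, floor 4 mm above the table. Origin: underside, centre
- tray_floor (a point): centre of the parts tray's inner floor, 4 mm above the table; axes as the tray's
- tuner: bystander: flat dark electronic tuner, 60 x 100 x 19 mm, loose on the table; origin underside, centre
- caliper: bystander: digital caliper, 74 x 205 x 16 mm, loose on the table; origin underside, centre
- eraser: bystander: white eraser, 22 x 52 x 12 mm, loose on the table; origin underside, centre
Things that resemble listed ones, but are neither listed nor needed, are in the scene too. What is shaped like the part that bears top_axis but pink or red is not meant.

How it is judged:
On the way, in this order (a step that is already met when the one before it is completed fails the run):
1. the button has been pushed fully home (at least 17.5 of its 20 mm) (value of joint slide above 0.0175 m).
2. the battery lies in the dispenser's trough and the button has sprung back (value of joint slide below 0.003 m and horizontal distance between cell_axis and trough below 0.015 m and height (world z) of cell_axis below 0.02 m), for 0.2 s.
At the end, for the whole second after the job is handed in: the battery lies at rest on the floor of the parts tray (its axis under 11 mm above that floor, its centre over it); the slide is out (under 3 mm in); the other two batteries have dropped down a place and are still in the magazine (within 6 mm of its centre along x) (x of cell_axis in the frame of tray_floor between -0.055 and 0.055 m and y of cell_axis in the frame of tray_floor between -0.037 and 0.037 m and z of cell_axis in the frame of tray_floor below 0.011 m and linear speed of cell_0 below 0.02 m/s and value of joint slide below 0.003 m and x of second_axis in the frame of dispenser between -0.006 and 0.006 m and z of second_axis in the frame of dispenser below 0.024 m and x of top_axis in the frame of dispenser between -0.006 and 0.006 m and z of top_axis in the frame of dispenser below 0.039 m); the robot touches nothing.
It fails at once if a second battery leaves the magazine (x of any of second_axis, top_axis in the frame of dispenser above 0.03 m or z of any of second_axis, top_axis in the frame of dispenser above 0.06 m).
It fails at once if the tuner, caliper or eraser is moved by more than 20 mm (distance of any of tuner, caliper, eraser from where it was at the start of the episode above 0.02 m).
It also fails if it takes over 54 s, if anything falls off the work surface, if the arm or the gripper's body presses on something with over 40 N, if the wrist force passes 120 N, or if a joint passes its speed limit or range.

## Working session

There is one attempt and no reset: what is moved stays moved. The work goes in short steps, each a Python script; the robot and the scene stay as the last script left them, time stands still between calls to the robot, and variables do not carry over. Pictures are saved under pics/ and viewed, at most 10 in all, crops included, and the job is handed in when it is done.

```bash
mkdir -p pics; python3 - <<'E'
from bench import manip, effector, viewer
import cv2
for n in("top","side"):
    im=viewer.get_image(n); cv2.imwrite(f"pics/{n}0.png",im[:,:,::-1]); print(viewer.get_calibration(n))
print(manip.current_clock(),manip.current_tcp_rot(),manip.current_finger_gap())
E
```

```text
{'vfov': 46.06198797318278, 'cx': 276.11925611151304, 'cy': 208.89450684130915, 'eye': array([0.42480724, 0.00396938, 1.19257184]), 'attitude': array([ 0.71240058, -0.69962227,  0.03855298, -0.03908667])}
{'vfov': 50.52865665176458, 'cx': 280.72206376622086, 'cy': 209.5564601173667, 'eye': array([-0.08390135,  0.89135063,  0.53537237]), 'attitude': array([-0.24372232,  0.79693531, -0.52863428,  0.16136706])}
0.1 [ 9.89733079e-01  1.42925452e-01 -1.05967909e-04 -8.57686059e-04] 0.09181449763795833
```

View pics/top0.png

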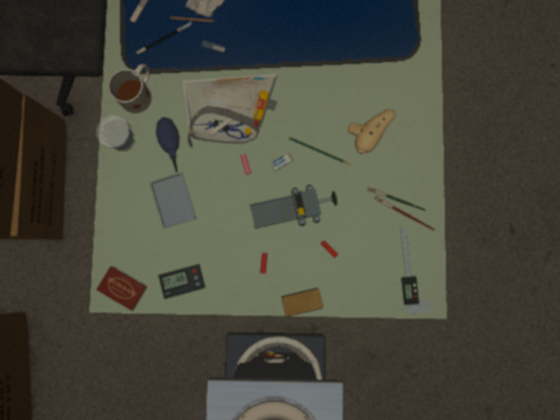

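View pics/side0.png

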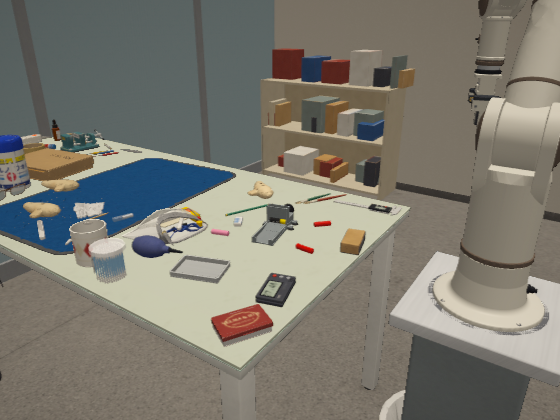

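The top view shows the dispenser at about (300,205), with its black button at (334,198) on the right and its trough at (275,211) on the left. The steel tray is at (173,200), the tuner at (181,281), the eraser at (282,161) and the caliper at (410,275). The loose red/pink cylinders at (247,164), (264,263) and (329,248) are decoys. The battery meant is the black/yellow one in the magazine at (300,205). An enlarged crop should confirm this.

```bash
cat > h.py <<'E'
import numpy as np, cv2
from scipy.spatial.transform import Rotation as R
from bench import manip, effector, viewer
def cam(n):
    c=viewer.get_calibration(n); f=210/np.tan(np.radians(c["vfov"]/2)); return c,f,R.from_quat(c["attitude"])
def ray(n,uv,z):
    c,f,r=cam(n); d=r.apply([(uv[0]-c["cx"])/f,(uv[1]-c["cy"])/f,1]); e=c["eye"]; return e+d*(z-e[2])/d[2]
def proj(n,p):
    c,f,r=cam(n); q=r.inv().apply(np.asarray(p)-c["eye"]); return np.array([c["cx"]+f*q[0]/q[2],c["cy"]+f*q[1]/q[2]])
def snap(n,name,box,s):
    x0,y0,x1,y1=box; im=viewer.get_image(n)[:,:,::-1]
    cv2.imwrite(f"pics/{name}.png",cv2.resize(cv2.convertScaleAbs(im[y0:y1,x0:x1],alpha=1.6),None,fx=s,fy=s,interpolation=cv2.INTER_CUBIC)); return im
E
python3 - <<'E'
from h import *
im=snap("top","c1",(145,150,345,240),4)
print(ray("top",(334,198),.02),ray("top",(173,200),.01))
E
```

```text
[ 0.58287134 -0.13203947  0.02      ] [0.572313   0.25523606 0.01      ]
```

View pics/c1.png

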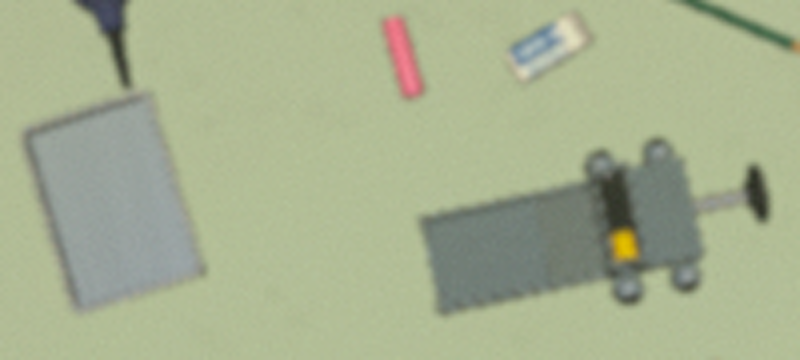

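The crop confirms the black/yellow battery in the magazine, at crop (618,215). The button is at (757,193), the trough end runs from (420,217) to (440,313), and the tray corners are (25,132), (150,93), (205,270) and (80,312). Next I'll measure with masks.

```bash
python3 - <<'E'
from h import *
im=viewer.get_image("top"); g=im.astype(int); lum=g.sum(2); sat=im.max(2).astype(int)-im.min(2)
hsv=cv2.cvtColor(im,cv2.COLOR_RGB2HSV).astype(int)
def big(m,box):
    M=np.zeros(m.shape,np.uint8);x0,y0,x1,y1=box;M[y0:y1,x0:x1]=m[y0:y1,x0:x1]
    return max(cv2.findContours(M,cv2.RETR_EXTERNAL,cv2.CHAIN_APPROX_NONE)[0],key=cv2.contourArea)
print("vals table",hsv[230,250],im[230,250],"tray",im[200,173],"trough",im[212,270],"btn",im[198,334])
bg=im[230,250].astype(int)
m=np.abs(g-bg).sum(2)>0.22*bg.sum()
m2=(g[:,:,1]-g[:,:,2])<0.5*(bg[1]-bg[2])
# tray
c=big(m2,(145,165,205,232)); r=cv2.minAreaRect(c); P=[ray("top",p,.016) for p in cv2.boxPoints(r)]
print("tray",r,np.mean(P,0),[np.linalg.norm(P[i]-P[i-1]).round(4) for i in range(4)],[np.degrees(np.arctan2(*(P[i]-P[i-1])[1::-1])).round(1) for i in range(4)])
# button
M=np.zeros(m.shape,bool);M[185:212,328:345]=lum[185:212,328:345]<0.45*bg.sum()
v,u=np.nonzero(M);b=ray("top",(u.mean(),v.mean()),.02);print("btn",len(u),u.mean(),v.mean(),u.min(),u.max(),v.min(),v.max(),b)
# trough
c=big(m2,(245,195,292,232)); r=cv2.minAreaRect(c);bp=cv2.boxPoints(r);bp=bp[np.argsort(bp[:,0])]
A=ray("top",bp[0],.017);B=ray("top",bp[1],.017);e=(A+B)/2;print("trough",r,bp,e,np.linalg.norm(A-B))
d=e-b;print("len",np.linalg.norm(d[:2]),"yaw",np.degrees(np.arctan2(d[1],d[0])),"perp yaw",np.degrees(np.arctan2(*(A-B)[1::-1])))
# yellow
Y=(hsv[:,:,0]>15)&(hsv[:,:,0]<30)&(hsv[:,:,1]>170);Y[:190]=0;Y[225:]=0;Y[:,:285]=0;Y[:,315:]=0
v,u=np.nonzero(Y);print("yellow",u.mean(),v.mean(),ray("top",(u.mean(),v.mean()),.055))
E
```

```text
vals table [ 39  51 119] [112 119  95] tray [ 96 102  99] trough [71 78 74] btn [36 36 29]
tray ((172.37147521972656, 199.95469665527344), (48.65367889404297, 33.93492126464844), 72.55281066894531) [0.57195138 0.2555333  0.016     ] [np.float64(0.1183), np.float64(0.0814), np.float64(0.1186), np.float64(0.0806)] [np.float64(19.7), np.float64(-71.2), np.float64(-160.7), np.float64(108.6)]
btn 34 333.6764705882353 197.7941176470588 332 336 192 203 [ 0.58335444 -0.13126241  0.02      ]
trough ((272.8411560058594, 211.53529357910156), (24.187742233276367, 42.19296646118164), 77.47119140625) [[249.6235  204.3059 ]
 [254.87057 227.91765]
 [290.81174 195.15294]
 [296.0588  218.7647 ]] [0.53614492 0.06279128 0.017     ] 0.05812715360762618
len 0.19971372537289822 yaw 103.67333641799388 perp yaw 13.800351931849338
yellow 300.6857142857143 210.4 [ 0.54778969 -0.05098419  0.055     ]
```

The geometry agrees: button to trough end measures 199.7 mm against 200.5 expected, with yaw 103.7°. The tray measures 118x81 mm with its x axis at about 19.3°. Now I'll push the button, controlled by force.

```bash
cat >> h.py <<'E'
yaw=np.radians(103.7); d=np.array([np.cos(yaw),np.sin(yaw),0])
org=(np.array([.58335,-.13126,0])+.0855*d + np.array([.53614,.06279,0])-.115*d)/2
def tool(y,tilt=0):  # tool down, tool -y along heading y (rad); tilt raises the tip on the -heading side
    h=np.array([np.cos(y),np.sin(y),0]); Y=-h; Z=np.array([0,0,-1.]); X=np.cross(Y,Z)
    return (R.from_rotvec(tilt*np.cross([0,0,1],h))*R.from_matrix(np.c_[X,Y,Z])).as_quat()
E
python3 - <<'E'
from h import *
q=tool(yaw); face=org-.092*d; print(org,face)
s=face-.036*d
effector.close(5)
manip.move_pose([s[0],s[1],.12],q); print(manip.current_clock())
manip.servo_line([s[0],s[1],.010],vel=.15)
f0=manip.current_force(); c=None
for k in np.arange(.010,.050,.001):
    p=s+k*d; manip.servo_line([p[0],p[1],.010],vel=.04)
    f=-(manip.current_force()-f0)@d
    print(round(k*1e3),f.round(1),end="; ")
    if c is None and f>2: c=k
    if f>14 or (c and k-c>.022): break
print("\ncontact",c,manip.current_clock(),((manip.current_tool_pos()-s)@d).round(4))
manip.servo_line([s[0],s[1],.010],vel=.12)
manip.servo_line([s[0],s[1],.12],vel=.2)
manip.sleep(.2)
print(manip.current_clock()); snap("top","c2",(225,170,365,240),5)
E
```

```text
[ 0.56323836 -0.04856535  0.        ] [ 0.58502747 -0.13794787  0.        ]
3.8417
10 1.4; 11 0.0; 12 0.1; 13 -0.0; 14 -0.2; 15 0.5; 16 0.4; 17 0.2; 18 0.9; 19 1.0; 20 3.1; 21 3.4; 22 5.0; 23 5.9; 24 5.5; 25 4.8; 26 5.2; 27 5.4; 28 4.5; 29 5.8; 30 5.2; 31 5.6; 32 6.2; 33 6.2; 34 7.2; 35 6.0; 36 6.4; 37 7.2; 38 6.9; 39 6.7; 40 6.7; 41 8.4; 42 11.1; 43 10.8; 
contact 0.01999999999999999 13.375 0.039
14.7833
```

View pics/c2.png

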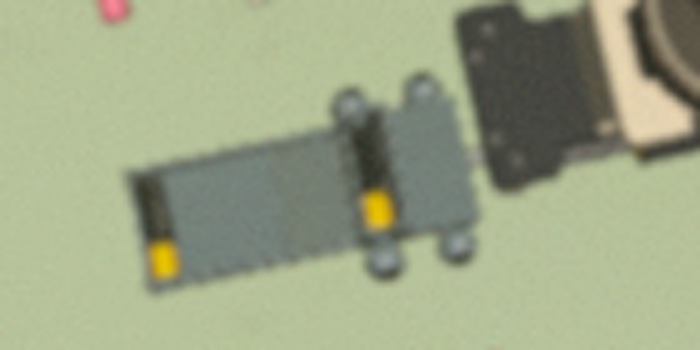

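The battery lies in the trough at crop (157,225), against the end stops. A battery is still visible in the magazine at (375,170), and force rose sharply at the end, so the slide reached its stop. I'll check the battery's position, then grasp it.

```bash
python3 - <<'E'
from h import *
t=org+.104*d; b=ray("top",(225+157/5,170+225/5),.014); print("exp",t,"seen",b,"along",(b-org)@d)
q=tool(yaw,np.radians(3)); print("tilted -y",R.from_quat(q).apply([0,-1,0]))
effector.open_jaws()
manip.move_pose([t[0],t[1],.13],q)
p=t+.002*d
f0=manip.current_force()
manip.servo_line([p[0],p[1],.03],vel=.15)
manip.servo_line([p[0],p[1],.0085],vel=.05); print("F",manip.current_force()-f0)
p=t+.0005*d; manip.servo_line([p[0],p[1],.0085],vel=.05)
effector.close(12); print("gap",manip.current_finger_gap(),manip.current_gripper_force(),manip.current_force()-f0,manip.current_tool_pos())
manip.servo_line([p[0],p[1],.03],vel=.05); print("gap",manip.current_finger_gap())
manip.servo_line([p[0],p[1],.09],vel=.12); print("gap",manip.current_finger_gap(),manip.current_clock())
im=snap("side","s1",(220,180,360,280),5)
E
```

```text
exp [0.5386072  0.05247576 0.        ] seen [0.53921097 0.05303269 0.014     ] along 0.10439809359546826
tilted -y [-0.23651357  0.97021765 -0.05233596]
F [ 0.13503138  0.51871353 -0.83947799]
gap 0.013970078532856318 11.99285477399826 [-0.17340934 -2.09030027 -0.34061983] [0.53867007 0.05224622 0.00853625]
gap 0.014057201547084647
gap 0.013878931064158377 21.2833
```

View pics/s1.png

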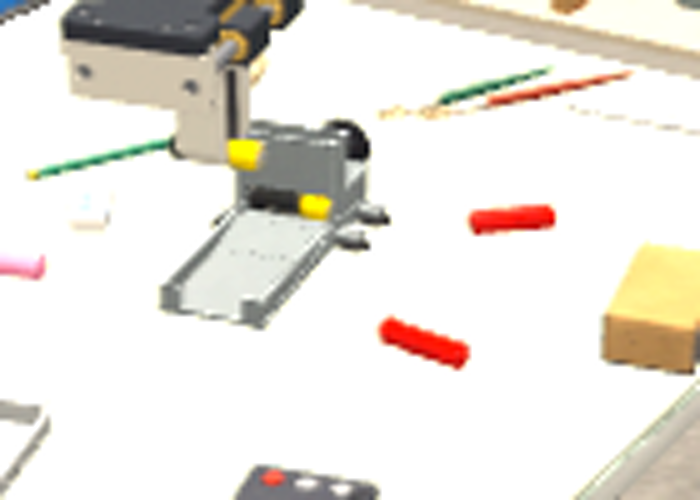

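The battery is held between the fingers, with its yellow end at crop (245,153). The next one has dropped to the magazine floor at (290,203), and the trough is empty. Now I'll place it in the tray, releasing just above the rim because the opened fingers are wider than the tray.

```bash
python3 - <<'E'
from h import *
c=np.array([.572,.2555]); q=tool(np.radians(109.3))
manip.move_pose([c[0],c[1],.10],q)
manip.servo_line([c[0],c[1],.019],vel=.1)
print("gap",manip.current_finger_gap())
effector.open_jaws(); manip.servo_line([c[0],c[1],.15],vel=.15)
manip.move_pose([.5,-.1,.3],q); print(manip.current_clock())
snap("top","c3",(145,150,225,240),6)
E
```

```text
gap 0.013596600846881177
26.9
```

View pics/c3.png

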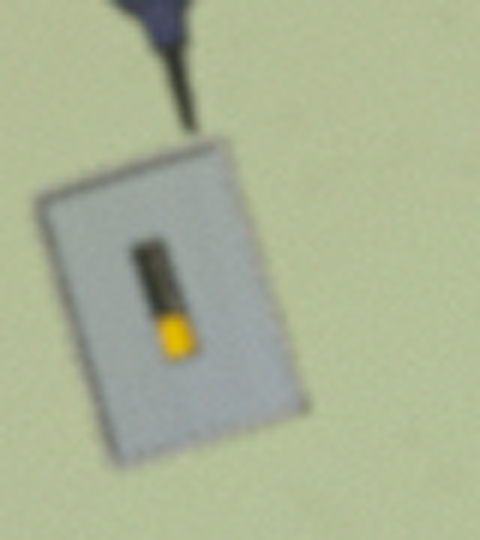

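The battery lies flat near the middle of the tray, at crop (165,300), and the tray has not moved. I'll let it settle and hand in.

```bash
python3 - <<'E'
from h import *
manip.sleep(2); print(manip.hand_in(), manip.current_clock())
E
```

```text
the job is handed in; nothing more can be done
the job is handed in; nothing more can be done
```

The job is handed in: one battery was dispensed and lies flat in the parts tray, with the button clear of the gripper to spring back and the next battery seen dropped in the magazine; the interface returned no verdict.

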